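# Press the lamp control card into the spring clips of an opened microscope power unit

## Robot

A 7-joint arm with a two-finger parallel gripper is mounted at the origin on the work surface. World frame = base frame: x ahead of the robot, y to its left, z up, the work surface at z = 0. Lengths are in m, angles in rad, forces in N, time in s.
With the tool pointing down it reaches from about 0.425 to 0.925 m from the base axis. Payload 6.8 kg.
Tool frame: the origin (TCP) lies on the mounting face of the last link; the fingertips stand 173 mm ahead of it and the grasp point (between the pads) lies 155 mm ahead of it; z points along the fingers, y is the direction in which the jaws open and shut (so a half turn about z gives the same grasp; the last joint's range is limited). The gripper opens to 85 mm and grips with 20 to 120 N. Pads are 22 mm wide; open, the fingers measure 114 mm over their backs; the gripper's body (76 mm by 85 mm) begins 54 mm behind the grasp point. The pads swing forward as they close: fully open they stand 13 mm farther back than shut.
Start: joints at [1.027, 0.477, 0.022, 1.555, -0.011, 1.109, -0.083], TCP at [0.285, -0.612, 0.405] pointing down, gripper open.
Joint ranges: [-2.96, 2.96], [-0.34, 2.1], [-1.41, 1.46], [0.24, 2.44], [-1.37, 4.51], [0.17, 1.92], [-2.96, 2.96]. Speed limits (rad/s): [2.39, 2.39, 3.14, 3.14, 3.14, 3.14, 3.14].

## Interface

Orientations are given as a unit quaternion [w, x, y, z].
In Python, from station import sensors, read_camera, bot gives the robot as it stands. The module is installed in compiled form; this text tells all that it offers.
- The arm moves only by the tool play_rows, never from a script. Its argument "commands" is a list of rows, each a list of 4 numbers: the shift along the tool's x, y, z in m, then the turn about the tool's z in degrees. A call has 1 to 20 rows; each row shifts and turns the commanded pose from where the row before left it, along the tool's axes as they then stand; what a row does not reach is not made up. A row lasts 1/10 s, in which the tool goes at most 50 mm and 8.59 degrees, less where a joint would pass 70% of its speed; a pose out of reach is approached as far as the arm can. A call with a gripper value outside its range is refused whole. "claw" is the finger opening in m, from 0 to 0.0854, set as the call begins (left out, the last holds). The fingers move at their own pace and stop on an object; "force" is the grip in N (left out, the last holds). Time passes only in rows, so rows that do not move let the fingers close. It gives the time, the measured TCP pose, the force and the opening at its end, in the units of the state.
- sensors.get_obs(): the state, without advancing time (a new reading comes with each control period).
- read_camera(name): name is "scene" or "top"; returns a dict with "frame" (420x560x3 uint8, blue, green, red), "depth" (420x560 float32, m along the optical axis (not along the pixel's ray), 0 where there is no reading), "fx", "fy", "cx", "cy" (pixels), "rvec" (rotation vector, rad) and "tvec" (3), from world to camera coordinates, as OpenCV has them. Camera axes: x right, y down, z forward; pixel columns grow to the right and rows downward; lengths in m; the calibration is good to about 2 mm. A picture is of the moment at which its call begins.
- bot.hand_in(): hands the job in, once; it reports no verdict.
The state is a dict: "t": time; "q": joint angles; "joint_vel": joint speeds; "joint_torque": joint torques, N m; "eef_pos": TCP position; "tool_rot": TCP orientation; "contact_force": force on the tool from outside, world axes, zero at the start; "torque": the same for the moment, N m; "gripper_width": opening from 0.0 (shut) to 1.0 (fully open).
Only numpy, scipy, OpenCV 4.12 (cv2) and the standard library are available. Lean on these libraries where they do the work, as an engineer would, in place of code of your own. Each camera call takes 0.05 s, during which the arm holds its last target.

## Task

The microscope's power unit stands open for repair: lift the lamp control card (the tall circuit board with the aluminium heat-sink bar along its top edge) out of the card rack and press its bare lower edge down between both pairs of spring clips in the unit until it is fully home on the white clip strip, upright and centred along the strip; either face may look forward. Let go of it, and leave the other cards and everything else on the bench where they are.

Things in the scene. Friction and masses are not known exactly. Their poses are not given: they have to be found in the camera images.
- card: Lamp control card, 110 g: green circuit board 3 mm thick (its x), 110 mm long (y), 75 mm high (z up), with an aluminium bar along its top. Origin: middle of its lower edge. Components stand up to 11 mm off both faces, 32 to 48 mm above the lower edge; below 32 mm the faces are bare. At the start it stands upright in a slot of the rack (not always the same one).
- card_bar (a point): Middle of the card's bare aluminium heat-sink bar, 67.5 mm above the card's lower edge; axes as the card. The bar is 12 mm thick (x), 92 mm long (y), 15 mm high (60 to 75 mm above the lower edge) and centred on the board: the place to grip, pinched across its thickness.
- rack: Fixed grey plastic card rack, 180 mm (x) by 116 mm (y), 30 mm high. Four upright slots run along its y, at x = -63, -21, 21 and 63 mm, each 5 mm wide and 22 mm deep, with their floor 8 mm above the bench. Origin: centre of its underside, on the bench.
- card_long: Another card left in the rack: a plain green board 3 x 110 x 40 mm without a heat-sink bar, 45 g; axes as the lamp control card, origin the middle of its lower edge. Stays in its slot.
- card_short: Another card left in the rack: a plain green board 3 x 98 x 34 mm without a heat-sink bar, 35 g; axes as the lamp control card, origin the middle of its lower edge. Stays in its slot.
- chassis: The opened power unit, fixed: metal chassis 210 mm (x) by 170 mm (y), cover off, front panel (knob, switch) at x = +103 mm, rear panel at x = -103 mm, both up to 74 mm above the bench, side lips up to 26 mm. Transformer and capacitors, up to 52 mm high, stand at x above 38 mm; fuse holder and terminals, up to 27 mm, at x below -74 mm. Origin: centre of its underside, on the bench.
- clip_seat (a point): Middle of the shallow groove along the white clip strip (26 x 108 mm) in the chassis, 18 mm above the bench: where the middle of the card's lower edge belongs. Axes as the chassis: y along the strip and the seated card, x across its thickness, z up. Groove: 2.4 mm deep, 3 mm wide at the bottom, 8 mm at the top. The card's edge stops hard in it.
- clip_left (a point): One of two pairs of bent steel spring leaves, 16 mm wide (y), 36 mm to the +y side of the seat. Point: middle of its mouth, 31 mm above the seat, 13 mm wide (x); it narrows to a nearly shut throat 14 mm above it. The card's edge parts the leaves: 8 to 14 N for both pairs together (more off-centre), then about 5 N; they then hold the card up. Its weight alone is not enough.
- clip_right (a point): The other of two pairs of bent steel spring leaves, 16 mm wide (y), 36 mm to the -y side of the seat. Point: middle of its mouth, 31 mm above the seat, 13 mm wide (x); it narrows to a nearly shut throat 14 mm above it. The card's edge parts the leaves: 8 to 14 N for both pairs together (more off-centre), then about 5 N; they then hold the card up. Its weight alone is not enough.
- eyepiece_a: Bystander: black eyepiece, an upright round piece 38 mm across and 50 mm high, between the rack and the power unit. Origin: centre of its underside.
- eyepiece_b: Bystander: a second black eyepiece, 38 mm across and 50 mm high, near the far edge. Origin: centre of its underside.
- prism_cap: Bystander: cream round prism cap, 60 mm across and 30 mm high. Origin: centre of its underside.
- wash_bottle: Bystander: white plastic bottle, 66 mm across and 180 mm high. Origin: centre of its underside.
- driver: Bystander: screwdriver 170 mm long and 26 mm thick, lying on the bench between the rack and the power unit. Origin: under its middle.
- screw_dish: Bystander: steel dish 90 mm across and 22 mm high. Origin: centre of its underside.

How it is judged:
By the outcome, as a careful person would: the job done as asked, in the order asked, and still so for the second after the job is handed in, with the robot touching nothing.
It also fails if it takes over 42 s, if anything falls off the work surface, if the arm or the gripper's body presses on something with over 40 N, if the wrist force passes 120 N, or if a joint passes its speed limit or range.

## Working session

There is one attempt and no reset: what is moved stays moved. The work goes in short steps, Python scripts to look and compute and a tool call to move; the robot and the scene stay as the last step left them, time stands still between calls to the robot, and variables do not carry over. Pictures are saved under pics/ and viewed, and the job is handed in when it is done.

Besides the shell and the picture viewer there is one more tool, called as name([rows], argument=value, ...), one row to a line, values as JSON. play_rows: Moves the arm, as the interface text tells. Its arguments: {"type":"object","properties":{"commands":{"type":"array"},"claw":{"type":"number"},"force":{"type":"number"}},"required":["commands"]}

```bash
mkdir -p pics; cat > h.py <<'E'
import numpy as np, cv2
from station import sensors, read_camera, bot
def grab(n,save):
    c=read_camera(n); cv2.imwrite('pics/'+save+'.png',c['frame']); np.savez(''+save+'.npz',**c); return c
def world(c):
    R,_=cv2.Rodrigues(np.array(c['rvec'],float)); t=np.array(c['tvec'],float).ravel()
    d=c['depth']; v,u=np.indices(d.shape)
    P=np.stack([(u-c['cx'])/c['fx']*d,(v-c['cy'])/c['fy']*d,d],-1)
    return (P-t)@R
E
python3 - <<'E'
from h import *
print(sensors.get_obs())
for n in('scene','top'):
    c=grab(n,n+'0'); R,_=cv2.Rodrigues(np.array(c['rvec'],float)); print(n,c['fx'],c['cx'],c['cy'],-R.T@np.array(c['tvec']).ravel(),R)
E
```

```text
{'t': 0.0, 'q': array([ 1.02688783,  0.47780982,  0.02232012,  1.55643317, -0.01150454,
        1.1092645 , -0.08310938]), 'joint_vel': array([ 6.49435962e-04, -1.60921501e-03,  3.71078446e-04, -7.86735269e-04,
        8.14509164e-05,  4.40562628e-04,  9.16336651e-04]), 'joint_torque': array([-6.62980165e-04, -5.96442819e+01,  1.60747491e+00, -2.81198323e+01,
        1.24023895e-02,  9.42570943e-03, -8.78473060e-06]), 'eef_pos': array([ 0.28485469, -0.61165918,  0.40372624]), 'tool_rot': array([-8.57483603e-04,  9.76349265e-01,  2.16197395e-01, -2.51186364e-04]), 'contact_force': array([ 0.30815891, -0.11572737,  0.20576899]), 'torque': array([-0.01798393,  0.0501507 ,  0.01768708]), 'gripper_width': 1.0003890949473764}
scene 516.5555186724595 275.36090312697087 205.5783662821793 [ 1.05615355 -0.83128204  0.89921809] [[ 8.43498108e-01  5.37131875e-01  5.39500348e-04]
 [ 3.71725861e-01 -5.83023135e-01 -7.22429172e-01]
 [-3.87725194e-01  6.09568186e-01 -6.91444720e-01]]
top 476.3711944277193 278.00714192094273 204.68113019708548 [ 0.40523372 -0.09590948  1.26137167] [[-0.02831044 -0.99959863  0.00104521]
 [-0.98736395  0.0278008  -0.15601136]
 [ 0.15591968 -0.00544876 -0.98775471]]
```

View pics/scene0.png

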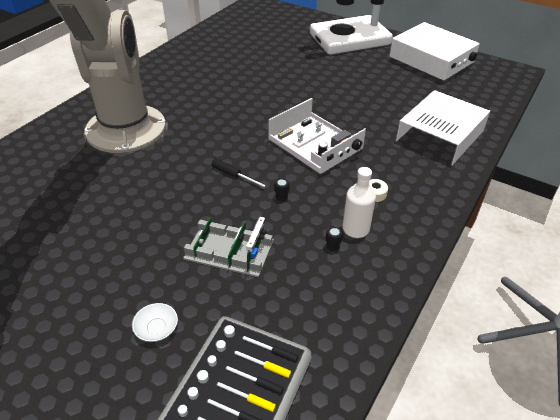

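View pics/top0.png

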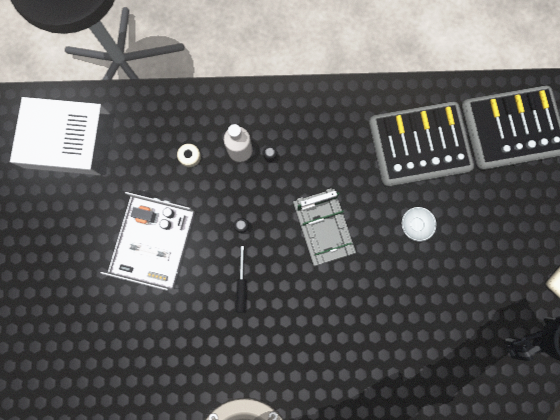

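The top view shows the rack at about (325,228), with the card's bar at (318,199). The chassis is at (150,240), and the arm is at lower right. Next I'll zoom in and compute positions.

```bash
python3 - <<'E'
from h import *
f=lambda n:dict(np.load(n+'.npz'))
t=f('top0');s=f('scene0')
def crop(c,x0,y0,x1,y1,k,n): cv2.imwrite('pics/'+n+'.png',cv2.resize(c['frame'][y0:y1,x0:x1],None,fx=k,fy=k,interpolation=cv2.INTER_CUBIC))
crop(t,100,180,200,300,5,'c1'); crop(t,280,180,370,270,6,'c2'); crop(s,260,90,380,180,6,'c3'); crop(s,180,205,280,280,7,'c4')
W=world(t)
m=(W[...,2]>0.01)&(W[...,2]<.25)
u,v=np.meshgrid(np.arange(560),np.arange(420))
for nm,(x0,y0,x1,y1) in dict(rack=(285,180,365,272),ch=(98,185,200,295)).items():
    P=W[y0:y1,x0:x1].reshape(-1,3); P=P[(P[:,2]>.012)&(P[:,2]<.2)]
    r=cv2.minAreaRect(P[:,:2].astype(np.float32)); print(nm,r,P[:,2].max())
P=W[185:215,290:345].reshape(-1,3);P=P[(P[:,2]>.07)&(P[:,2]<.1)]
print(len(P),P.mean(0),cv2.minAreaRect(P[:,:2].astype(np.float32)),np.percentile(P[:,2],[5,50,95]))
W=world(s);P=W[210:260,240:275].reshape(-1,3);P=P[(P[:,2]>.072)&(P[:,2]<.1)]
print(len(P),P.mean(0),cv2.minAreaRect(P[:,:2].astype(np.float32)),np.percentile(P[:,2],[5,50,95]))
E
```

```text
rack ((0.5417885780334473, -0.2232201099395752), (0.18151991069316864, 0.11361783742904663), 14.516312599182129) 0.08831355353634575
ch ((0.5177105069160461, 0.22787317633628845), (0.1737585961818695, 0.231634721159935), 74.5031967163086) 0.07999170812070766
216 [ 0.60465344 -0.20517116  0.0815809 ] ((0.6055361032485962, -0.20519591867923737), (0.0137191042304039, 0.10930144041776657), 16.00686264038086) [0.073554   0.08224796 0.08639967]
242 [ 0.60832    -0.2084016   0.08186058] ((0.6066545248031616, -0.2080725133419037), (0.014081811532378197, 0.10181691497564316), 16.05194091796875) [0.07344529 0.08313778 0.08571085]
```

View pics/c1.png

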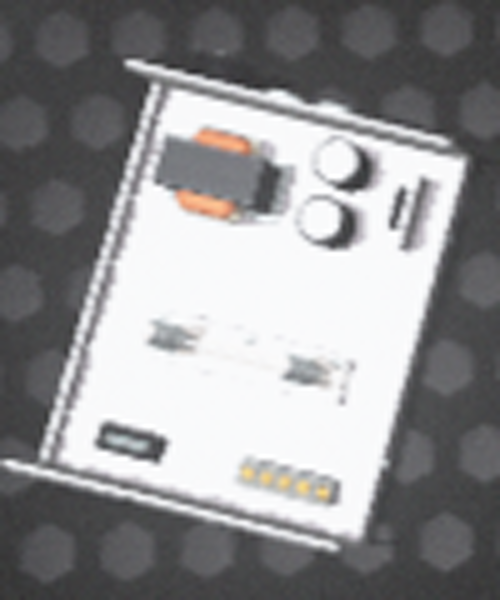

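View pics/c2.png

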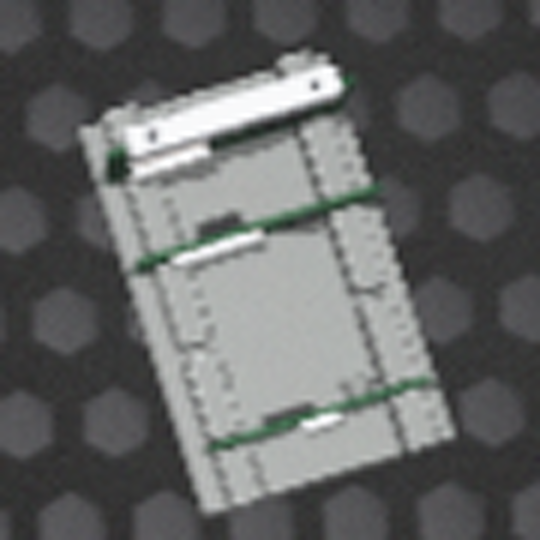

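View pics/c3.png

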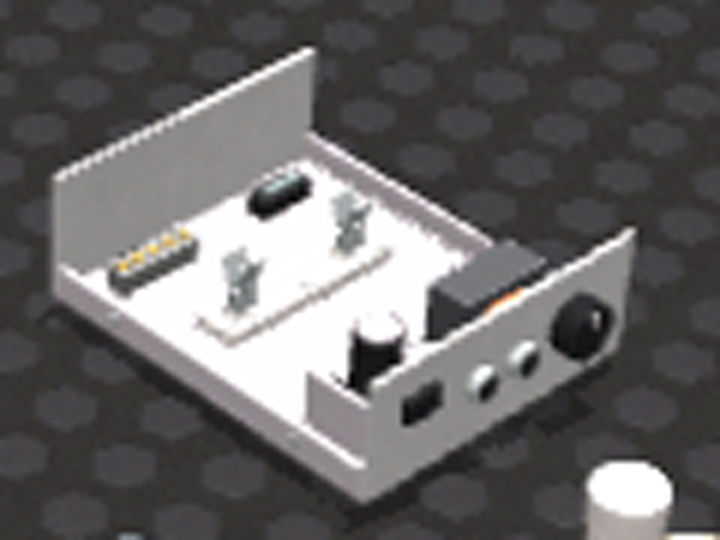

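View pics/c4.png

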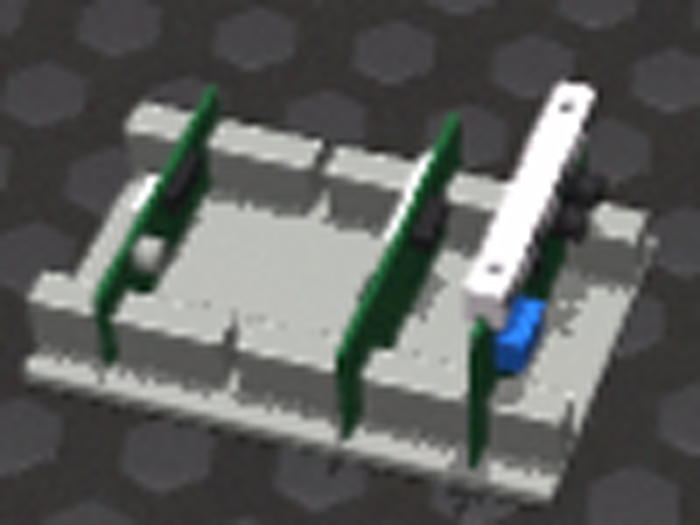

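```bash
python3 - <<'E'
from h import *
f=lambda n:dict(np.load(n+'.npz'))
t=f('top0');s=f('scene0')
def crop(c,x0,y0,x1,y1,k,n):
    g=c['frame'][y0:y1,x0:x1].astype(float); g=np.clip((g-130)*255/125,0,255).astype(np.uint8)
    cv2.imwrite('pics/'+n+'.png',cv2.resize(g,None,fx=k,fy=k,interpolation=cv2.INTER_CUBIC))
crop(t,120,235,180,270,13,'d1'); crop(s,285,115,345,155,13,'d2')
W=world(t)
for n,(u,v) in dict(bottle=(235,131),eyeA=(241,225),eyeB=(269,152),cap=(188,154),fuse=(126,268)).items():
    print(n,np.median(W[v-2:v+3,u-2:u+3].reshape(-1,3),0))
E
```

```text
bottle [ 0.75452963 -0.00540808  0.17949677]
eyeA [ 0.54663873 -0.00641209  0.04978288]
eyeB [ 0.73567318 -0.08306459  0.05054746]
cap [0.74237981 0.13270521 0.03080706]
fuse [0.44654984 0.29309918 0.0236449 ]
```

View pics/d1.png

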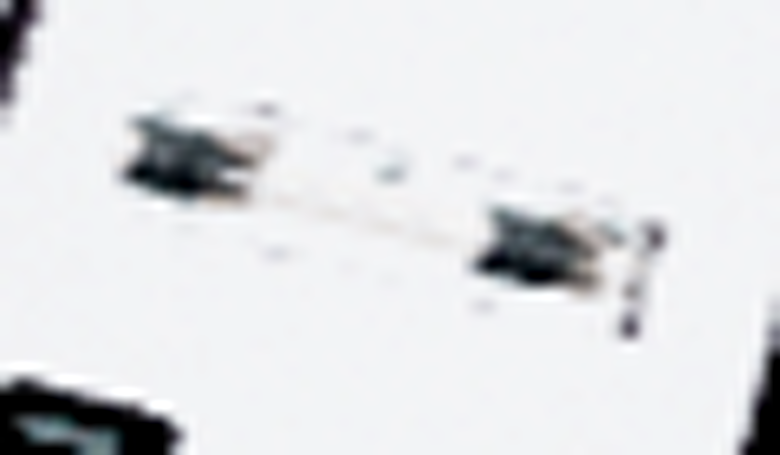

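View pics/d2.png

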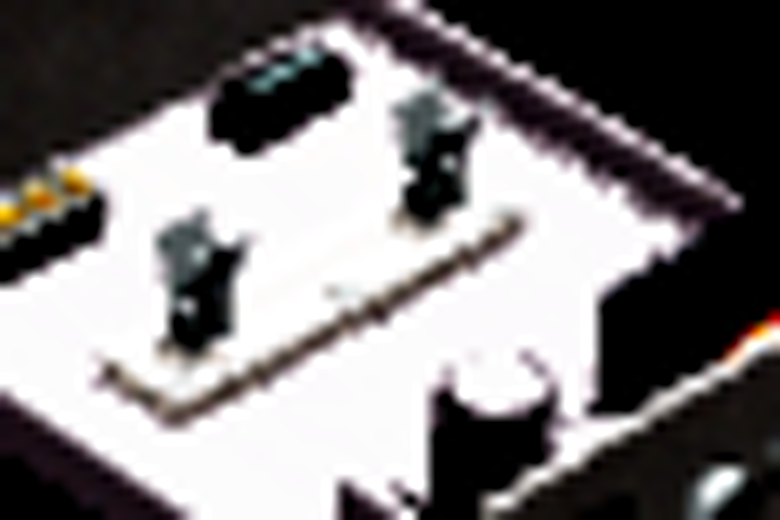

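```bash
cat > fit.py <<'E'
from h import *
from scipy.optimize import least_squares
f=lambda n:dict(np.load(''+n+'.npz'))
def proj(c,P): return cv2.projectPoints(np.array(P,float),np.array(c['rvec'],float),np.array(c['tvec'],float),np.array([[c['fx'],0,c['cx']],[0,c['fy'],c['cy']],[0,0,1.]]),None)[0][:,0]
def fit(obs,x0,freez=False):
    def pose(p,L):
        L=np.array(L,float); a=p[2]; 
        return np.c_[p[0]+np.cos(a)*L[:,0]-np.sin(a)*L[:,1],p[1]+np.sin(a)*L[:,0]+np.cos(a)*L[:,1],L[:,2]+(p[3] if freez else 0)]
    def res(p): return np.concatenate([(proj(c,pose(p,L))-np.array(px)).ravel() for c,L,px in obs])
    r=least_squares(res,x0+([0] if freez else []),loss='soft_l1',x_scale=.01); return r.x,r.fun.reshape(-1,2)
E
python3 - <<'E'
from fit import *
t=f('top0');s=f('scene0')
c1=lambda x,y:(x/5+99.6,y/5+179.6) 
c2=lambda x,y:(x/6+279.6,y/6+179.6)
c3=lambda x,y:(x/6+259.6,y/6+89.6)
c4=lambda x,y:(x/7+179.6,y/7+204.6)
d1=lambda x,y:(x/13+119.6,y/13+234.6)
d2=lambda x,y:(x/13+284.6,y/13+114.6)
X=.104
T=(t,[(-X,.085,.074),(-X,-.085,.074),(X,.085,.074),(X,-.085,.074),(0,.036,.049),(0,-.036,.049)],
 [c1(5,463),c1(338,548),c1(128,64),c1(455,145),d1(186,160),d1(540,250)])
S=(s,[(-X,.085,.074),(-X,-.085,.074),(X,.085,.074),(X,-.085,.074),(.013,-.054,.018),(.013,.054,.018),(-.013,-.054,.018)],
 [c3(312,49),c3(55,180),c3(633,232),c3(372,388),d2(178,412),d2(520,218),d2(103,368)])
for o in ([T],[S],[T,S]):
    x,r=fit(o,[.52,.23,-.26]); print('chassis',x,np.degrees(x[2])); 
print(r.round(1).tolist())
# bar holes + bar top corners
T=(t,[(0,.0375,.083),(0,-.0375,.083),],[c2(153,135),c2(316,85)])
S=(s,[(0,.0375,.083),(0,-.0375,.083)],[c4(568,105),c4(494,268)])
for o in ([T],[S],[T,S]):
    x,r=fit(o,[.606,-.206,.28]); print('card',x,np.degrees(x[2]),r.round(1).tolist())
x,r=fit([T,S],[.606,-.206,.28],True); print('free z',x,r.round(1).tolist())
# chassis free z
E
```

```text
chassis [ 0.51116935  0.23003552 -0.27520722] -15.76821204291917
chassis [ 0.50864448  0.23514224 -0.28270166] -16.1976121035752
chassis [ 0.5105694   0.2308468  -0.27672542] -15.85519857901382
[[-0.5, 1.1], [-0.9, 1.3], [-0.3, 0.5], [-1.1, 0.6], [0.5, -8.7], [0.4, -8.6], [-1.0, -0.0], [-1.5, -0.0], [-1.2, 0.2], [-1.5, -0.3], [5.2, 3.9], [5.9, 3.5], [4.5, 3.0]]
card [ 0.60553294 -0.20501514  0.27134503] 15.546925280182275 [[-0.6, 0.2], [0.6, -0.2]]
card [ 0.6050427  -0.20208592  0.27882218] 15.975334291387705 [[0.1, -0.4], [-0.1, 0.4]]
card [ 0.60552488 -0.20349922  0.27487579] 15.749222817373626 [[-1.2, 0.2], [0.0, -0.2], [-0.0, 0.1], [-0.3, 0.9]]
free z [ 0.60576849 -0.20402086  0.27585469  0.00187134] [[-1.0, 0.0], [0.3, -0.5], [-0.1, -0.3], [-0.4, 0.5]]
```

```bash
python3 - <<'E'
from fit import *
t=f('top0');s=f('scene0')
d1=lambda x,y:(x/13+119.6,y/13+234.6)
d2=lambda x,y:(x/13+284.6,y/13+114.6)
T=(t,[(0,.036,.049),(0,-.036,.049)],[d1(186,160),d1(540,250)])
S=(s,[(.013,-.054,.018),(.013,.054,.018),(-.013,-.054,.018)],[d2(178,412),d2(520,218),d2(103,368)])
# clip mouth tops in scene: mean of leaf tops
S2=(s,[(0,-.036,.049),(0,.036,.049)],[d2(202,228),d2(440,108)])
for o in ([T],[S],[S2],[T,S],[T,S2]):
    x,r=fit(o,[.5,.23,-.26]); print('strip',x,np.degrees(x[2]),r.round(1).tolist())
x,r=fit([T,S2],[.5,.23,-.26],True); print('z',x)
W=world(t)
for u,v in ((144,250),(148,251)): print(np.median(W[v-1:v+2,u-1:u+2].reshape(-1,3),0))
# clip points from depth
for c in(t,s):
  P=world(c).reshape(-1,3); 
  a=-.276; L=(P[:,:2]-[.49,.236])@np.array([[np.cos(a),-np.sin(a)],[np.sin(a),np.cos(a)]])
  for sg in(1,-1):
    m=(abs(L[:,0])<.02)&(abs(L[:,1]-sg*.036)<.02)&(P[:,2]>.035)&(P[:,2]<.07)
    print(sg,m.sum(),P[m].mean(0),P[m][:,2].max(),(L[m].min(0)+L[m].max(0))/2)
E
```

```text
strip [ 0.48862047  0.23172188 -0.27408771] -15.704068823083041 [[-0.0, -0.0], [0.0, 0.0]]
strip [ 0.48937338  0.23715124 -0.24709413] -14.157450708412874 [[0.3, 0.4], [0.2, -0.2], [-0.5, -0.3]]
strip [ 0.48897358  0.23943624 -0.29599551] -16.959293473249826 [[-0.1, 0.2], [0.1, -0.2]]
strip [ 0.48959297  0.23382453 -0.25295179] -14.493070029722936 [[-0.9, -0.1], [-0.7, -0.7], [-0.4, 1.0], [-0.2, 0.5], [-1.1, 0.3]]
strip [ 0.48951804  0.23368325 -0.27840101] -15.951202732342335 [[-0.8, -0.4], [-0.8, -0.3], [-0.9, 1.4], [-0.8, 0.7]]
z [ 0.48990669  0.23168208 -0.28453228  0.00434635]
[0.49182976 0.24834551 0.01966578]
[0.48908775 0.23887306 0.01993178]
1 29 [0.4992996  0.27064717 0.04392269] 0.05012271099494918 [-0.00045956  0.03617879]
-1 29 [0.48037733 0.20178888 0.04333627] 0.05084615536341501 [ 9.15973121e-06 -3.55205826e-02]
1 36 [0.49865277 0.27229017 0.04342371] 0.05125501715434717 [-0.00317077  0.03981753]
-1 35 [0.47864953 0.20322061 0.04406423] 0.051229367361737894 [-0.00114006 -0.03451488]
```

play_rows([
  [0.02,-0.01,-0.003,0],
  [0.028,-0.014,-0.0045,0],
  [0.028,-0.014,-0.0045,0],
  [0.028,-0.014,-0.0045,0],
  [0.028,-0.014,-0.0045,0],
  [0.028,-0.014,-0.0045,0],
  [0.028,-0.014,-0.0045,0],
  [0.028,-0.014,-0.0045,0],
  [0.028,-0.014,-0.0045,0],
  [0.028,-0.014,-0.0045,0],
  [0.028,-0.014,-0.0045,0],
  [0.028,-0.014,-0.0045,0],
  [0.028,-0.014,-0.0045,0],
  [0.028,-0.014,-0.0045,0],
  [0.028,-0.014,-0.0045,0],
  [0.028,-0.014,-0.0045,0],
  [0.02,-0.01,-0.003,0],
  [0,0,0,0],
], claw=0.06)

```text
t: 1.9
eef_pos: [0.6068, -0.2051, 0.478]
tool_rot: [-0.001, 0.976, 0.219, 0.001]
contact_force: [-0.6, 0.4, 0.9]
gripper_width: 0.697
```

play_rows([
  [0,0,0,-8],
  [0,0,0,-8],
  [0,0,0,-8],
  [0,0,0,-8],
  [0,0,0,-8],
  [0,0,0,-8],
  [0,0,0,-8],
  [0,0,0,-8],
  [0,0,0,-8],
  [0,0,0,-8],
  [0,0,0,-0.8],
  [0,0,0,0],
])

```text
t: 3.1
eef_pos: [0.6044, -0.21, 0.4778]
tool_rot: [-0.0, 0.605, 0.796, -0.0]
contact_force: [-0.3, 0.2, 0.2]
gripper_width: 0.704
```

```bash
cat >> h.py <<'E'
from scipy.spatial.transform import Rotation
def st(target=None,yaw=None):
    o=sensors.get_obs(); R=Rotation.from_quat(np.roll(o['tool_rot'],-1)).as_matrix(); p=o['eef_pos']
    print('t',o['t'],'p',p.round(4),'yaw_y',np.degrees(np.arctan2(R[1,1],R[0,1])).round(2),'ztool',R[:,2].round(4),'F',o['contact_force'].round(1),'M',o['torque'].round(2),'w',round(o['gripper_width'],3),'q',o['q'].round(2))
    if target is not None: print('tool delta',(R.T@(np.array(target)-p)).round(4))
E
python3 -c "
from h import *
st([.6055,-.2045,.2335])"
```

```text
t 3.1 p [ 0.6044 -0.21    0.4778] yaw_y 15.54 ztool [-8.e-04 -1.e-04 -1.e+00] F [-0.3  0.2  0.2] M [-0.04  0.03  0.01] w 0.704 q [ 0.54  0.4  -0.41  1.53  0.16  1.25  0.37]
tool delta [0.005  0.0027 0.2443]
```

play_rows([
  [0.0025,0.0015,0.03,0],
  [0.0025,0.0012,0.03,0],
  [0,0,0.03,0],
  [0,0,0.03,0],
  [0,0,0.03,0],
  [0,0,0.03,0],
  [0,0,0.02,0],
  [0,0,0.01,0],
  [0,0,0,0],
], claw=0.045)

```text
t: 4.0
eef_pos: [0.6056, -0.2038, 0.2669]
tool_rot: [-0.001, 0.604, 0.797, -0.001]
contact_force: [0.3, -1.0, 0.6]
gripper_width: 0.527
```

```bash
python3 -c "
from h import *
st([.6055,-.2045,.2335])
for n,b in(('top',(280,150,380,250)),('scene',(180,150,290,270))):
    c=grab(n,n+'1'); x0,y0,x1,y1=b
    cv2.imwrite('pics/e_%s.png'%n,cv2.resize(c['frame'][y0:y1,x0:x1],None,fx=5,fy=5,interpolation=cv2.INTER_CUBIC))
"
```

```text
t 4.0 p [ 0.6056 -0.2038  0.2669] yaw_y 15.67 ztool [-2.6e-03  5.0e-04 -1.0e+00] F [ 0.3 -1.   0.6] M [-0.04 -0.03  0.01] w 0.527 q [ 0.5   0.6  -0.37  1.74  0.27  0.86  0.28]
tool delta [-0.0007 -0.0002  0.0334]
```

View pics/e_top.png

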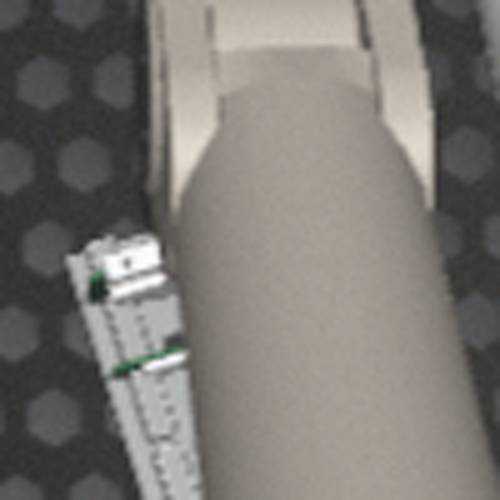

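View pics/e_scene.png

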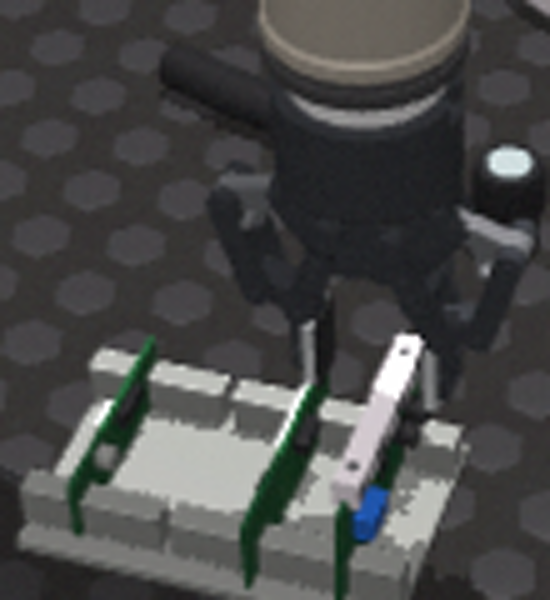

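play_rows([
  [-0.0005,0,0.015,0],
  [0,0,0.012,0],
  [0,0,0.006,0],
  [0,0,0,0],
])

```text
t: 4.5
eef_pos: [0.6057, -0.2041, 0.2337]
tool_rot: [-0.001, 0.603, 0.797, -0.0]
contact_force: [0.2, 0.1, 0.2]
gripper_width: 0.529
```

play_rows([
  [0,0,0,0],
  [0,0,0,0],
  [0,0,0,0],
  [0,0,0,0],
  [0,0,0,0],
  [0,0,0,0],
  [0,0,0,0],
  [0,0,0,0],
], claw=0.0, force=60)

```text
t: 5.3
eef_pos: [0.6061, -0.2044, 0.2358]
tool_rot: [0.0, 0.603, 0.797, -0.0]
contact_force: [-3.5, -0.3, 4.9]
gripper_width: 0.124
```

```bash
python3 -c "
from h import *
st([.6055,-.2045,.2335])"
```

```text
t 5.3 p [ 0.6061 -0.2044  0.2358] yaw_y 15.76 ztool [-3.e-04 -5.e-04 -1.e+00] F [-3.5 -0.3  4.9] M [0.01 0.82 0.06] w 0.124 q [ 0.49  0.64 -0.36  1.75  0.29  0.81  0.26]
tool delta [ 0.     -0.0006  0.0023]
```

play_rows([
  [0,0,-0.004,0],
  [0,0,-0.008,0],
  [0,0,-0.01,0],
  [0,0,-0.01,0],
  [0,0,-0.02,0],
  [0,0,-0.03,0],
  [0,0,-0.03,0],
  [0,0,-0.02,0],
  [0,0,-0.01,0],
  [0,0,0,0],
])

```text
t: 6.3
eef_pos: [0.6067, -0.2041, 0.3791]
tool_rot: [0.002, 0.603, 0.797, 0.001]
contact_force: [-0.3, -0.8, -1.4]
gripper_width: 0.125
```

```bash
python3 -c "
from h import *
st([.489,.2345,.40])
for n,b in(('scene',(180,120,320,270)),):
    c=grab(n,n+'2'); x0,y0,x1,y1=b
    cv2.imwrite('pics/f_%s.png'%n,cv2.resize(c['frame'][y0:y1,x0:x1],None,fx=4,fy=4,interpolation=cv2.INTER_CUBIC))
"
```

```text
t 6.3 p [ 0.6067 -0.2041  0.3791] yaw_y 15.77 ztool [ 3.3e-03 -9.0e-04 -1.0e+00] F [-0.3 -0.8 -1.4] M [ 0.01  0.01 -0.  ] w 0.125 q [ 0.52  0.47 -0.4   1.65  0.21  1.06  0.33]
tool delta [ 0.454   0.006  -0.0217]
```

View pics/f_scene.png

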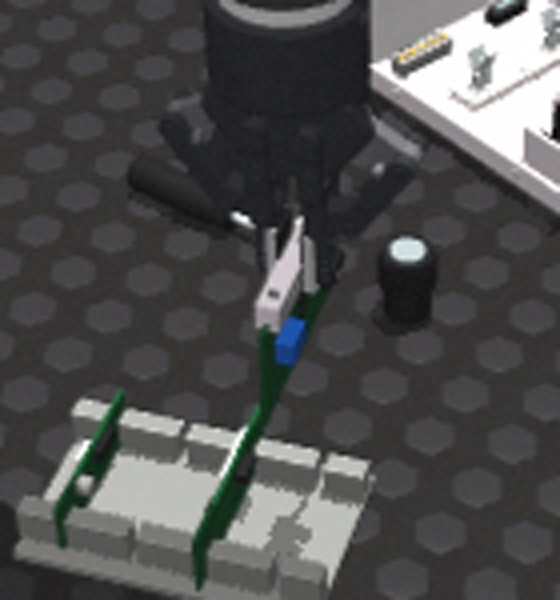

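play_rows([
  [0.012,0,0,0],
  [0.025,0.0005,0,0],
  [0.035,0.0005,0,0],
  [0.035,0.0005,0,0],
  [0.035,0.0005,0,0],
  [0.035,0.0005,0,0],
  [0.035,0.0005,0,0],
  [0.035,0.0005,0,0],
  [0.035,0.0005,0,0],
  [0.035,0.0005,0,0],
  [0.035,0.0005,0,0],
  [0.035,0.0005,0,0],
  [0.03,0.0005,0,0],
  [0.025,0,0,0],
  [0.012,0,0,0],
  [0,0,0,0],
])

```text
t: 7.95
eef_pos: [0.4874, 0.2361, 0.3765]
tool_rot: [-0.001, 0.602, 0.799, -0.0]
contact_force: [0.8, -0.5, -1.5]
gripper_width: 0.126
```

play_rows([
  [0,0,0,3],
  [0,0,0,6],
  [0,0,0,6],
  [0,0,0,6],
  [0,0,0,6],
  [0,0,0,3],
  [0,0,0,1.6],
  [0,0,0,0],
])

```text
t: 8.75
eef_pos: [0.4889, 0.2332, 0.3769]
tool_rot: [0.0, 0.798, 0.602, -0.0]
contact_force: [-0.3, -0.9, -0.8]
gripper_width: 0.122
```

```bash
python3 -c "
from h import *
st([.489,.2345,.379])
for n,b in(('scene',(240,20,400,180)),('top',(90,170,210,300))):
    c=grab(n,n+'3'); x0,y0,x1,y1=b
    cv2.imwrite('pics/g_%s.png'%n,cv2.resize(c['frame'][y0:y1,x0:x1],None,fx=4.5,fy=4.5,interpolation=cv2.INTER_CUBIC)[:600])
"
```

```text
t 8.75 p [0.4889 0.2332 0.3769] yaw_y -15.91 ztool [-4.e-04 -9.e-04 -1.e+00] F [-0.3 -0.9 -0.8] M [ 0.   -0.01 -0.  ] w 0.122 q [-0.17  0.33 -0.48  1.88  0.18  0.98 -1.  ]
tool delta [ 0.0013 -0.0003 -0.0021]
```

View pics/g_scene.png

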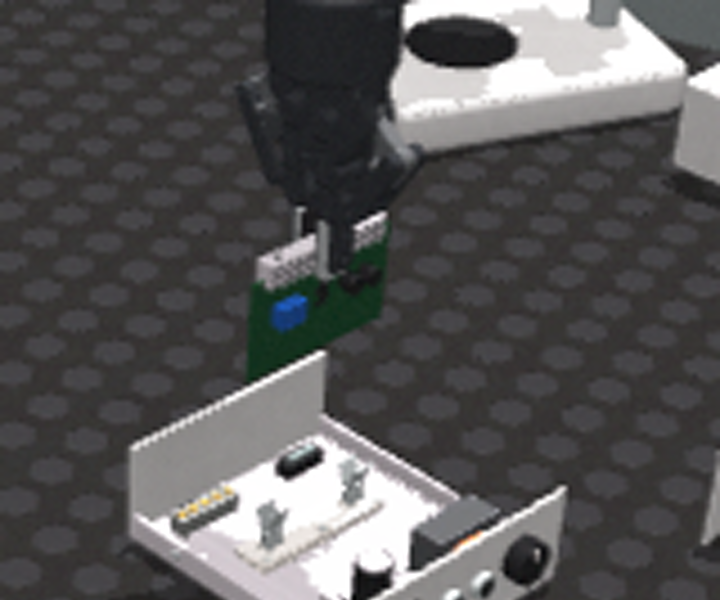

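View pics/g_top.png

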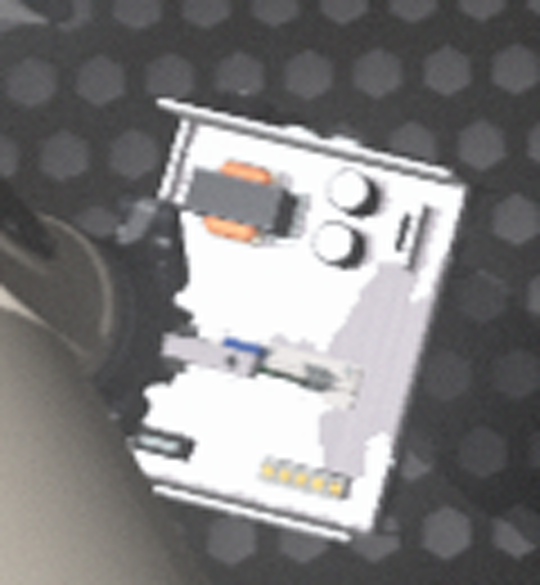

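play_rows([
  [0,0,0.01,0],
  [0,0,0.02,0],
  [0,0,0.025,0],
  [0,0,0.02,0],
  [0,0,0.008,0],
  [0,0,0,0],
])

```text
t: 9.45
eef_pos: [0.4882, 0.2341, 0.2928]
tool_rot: [-0.0, 0.798, 0.603, -0.001]
contact_force: [0.0, 0.3, -0.8]
gripper_width: 0.128
```

```bash
python3 -c "
from h import *
st([.489,.2345,.286])
for n,b in(('scene',(270,60,350,160)),('top',(110,220,190,275))):
    c=grab(n,n+'4'); x0,y0,x1,y1=b
    k=6 if n=='scene' else 10
    cv2.imwrite('pics/i_%s.png'%n,cv2.resize(c['frame'][y0:y1,x0:x1],None,fx=k,fy=k,interpolation=cv2.INTER_CUBIC)[:600])
"
```

```text
t 9.45 p [0.4882 0.2341 0.2928] yaw_y -15.81 ztool [-0.0026 -0.0011 -1.    ] F [ 0.   0.3 -0.8] M [-0.01 -0.01  0.02] w 0.128 q [-0.2   0.44 -0.45  1.95  0.26  0.81 -1.07]
tool delta [0.0006 0.0006 0.0068]
```

View pics/i_scene.png

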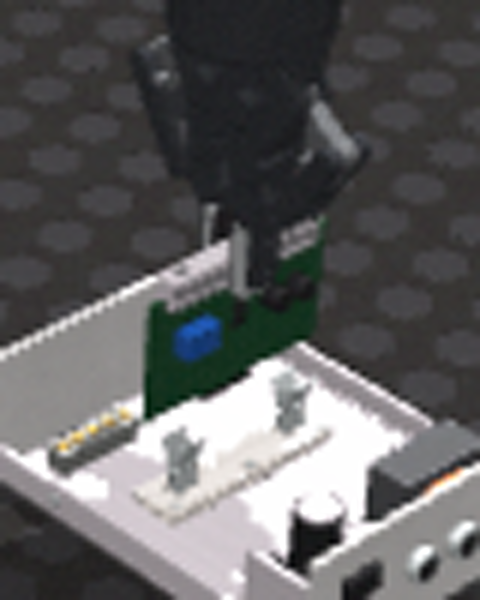

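View pics/i_top.png

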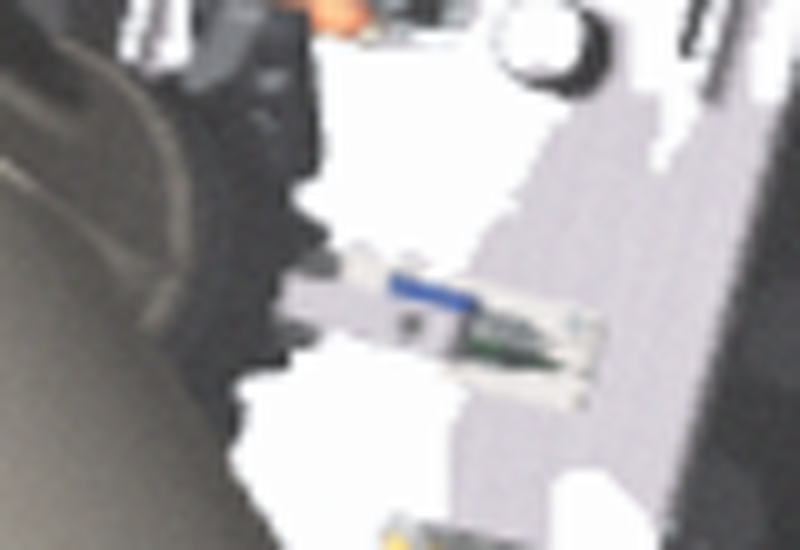

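```bash
python3 - <<'E'
from fit import *
t=f('top4');s=f('scene4')
a=lambda x,y:(x/6+269.6,y/6+59.6)
b=lambda x,y:(x/10+109.55,y/10+219.55)
def pl(c,px,z):
    R,_=cv2.Rodrigues(np.array(c['rvec'],float));tv=np.array(c['tvec'],float).ravel();o=-R.T@tv
    d=R.T@np.array([(px[0]-c['cx'])/c['fx'],(px[1]-c['cy'])/c['fy'],1]);return o+d*(z-o[2])/d[2]
A=np.radians(-15.85);Ri=np.array([[np.cos(A),np.sin(A)],[-np.sin(A),np.cos(A)]])
def show(n,c,px,z):
    p=pl(c,px,z); print(n,p.round(4),'local rel (.489,.2345):',(Ri@(p[:2]-[.489,.2345])).round(4))
z=.2928-.2358+.008
for n,px in(('cardL',a(146,417)),('cardR',a(318,343))): show('S '+n,s,px,z)
for n,px in(('back-left -13,-54',a(137,495)),('fr-left 13,-54',a(173,516)),('fr-right 13,54',a(329,431))): show('S '+n,s,px,.018)
show('S hole',s,a(180,269),z+.075)
show('T card corner',t,b(564,363),z)
show('T hole',t,b(411,323),z+.075)
show('T barend +6,-46',t,b(467,312),z+.075);show('T barend -6,-46',t,b(453,356),z+.075)
show('T strip 13,-54',t,b(604,318),.018);show('T strip -13,-54',t,b(583,406),.018)
E
```

```text
S cardL [0.4675 0.1895 0.065 ] local rel (.489,.2345): [-0.0084 -0.0491]
S cardR [0.5053 0.2849 0.065 ] local rel (.489,.2345): [0.0019 0.053 ]
S back-left -13,-54 [0.4632 0.1908 0.018 ] local rel (.489,.2345): [-0.0129 -0.0491]
S fr-left 13,-54 [0.4858 0.1859 0.018 ] local rel (.489,.2345): [ 0.0102 -0.0477]
S fr-right 13,54 [0.5149 0.2847 0.018 ] local rel (.489,.2345): [0.0112 0.0554]
S hole [0.4751 0.2026 0.14  ] local rel (.489,.2345): [-0.0047 -0.0345]
T card corner [0.4725 0.1811 0.065 ] local rel (.489,.2345): [-0.0013 -0.0558]
T hole [0.4787 0.1997 0.14  ] local rel (.489,.2345): [-0.0004 -0.0363]
T barend +6,-46 [0.4809 0.1866 0.14  ] local rel (.489,.2345): [ 0.0053 -0.0483]
T barend -6,-46 [0.4707 0.1898 0.14  ] local rel (.489,.2345): [-0.0054 -0.048 ]
T strip 13,-54 [0.4865 0.1817 0.018 ] local rel (.489,.2345): [ 0.0121 -0.0514]
T strip -13,-54 [0.4639 0.187  0.018 ] local rel (.489,.2345): [-0.0111 -0.0525]
```

```bash
python3 - <<'E'
from fit import *
s=f('scene4')
x0,y0,x1,y1=285,85,340,150
g=s['frame'][y0:y1,x0:x1]
cv2.imwrite('pics/j.png',cv2.resize(g,None,fx=9,fy=9,interpolation=cv2.INTER_CUBIC))
# overlay prediction
im=cv2.resize(g,None,fx=9,fy=9,interpolation=cv2.INTER_CUBIC)
A=np.radians(-15.85);c,sn=np.cos(A),np.sin(A)
def draw(L,o,col):
    L=np.array(L,float);P=np.c_[o[0]+c*L[:,0]-sn*L[:,1],o[1]+sn*L[:,0]+c*L[:,1],L[:,2]]
    p=((proj(s,P)-[x0,y0]+.5)*9).astype(int); cv2.polylines(im,[p.reshape(-1,1,2)],True,col,1)
z=.065
draw([(0,-.055,z),(0,.055,z),(0,.055,z+.075),(0,-.055,z+.075)],(.4882,.2371),(0,0,255))
draw([(.013,-.054,.018),(.013,.054,.018),(-.013,.054,.018),(-.013,-.054,.018)],(.489,.2375),(255,0,0))
cv2.imwrite('pics/k.png',im)
E
```

```text
(no output)
```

View pics/j.png

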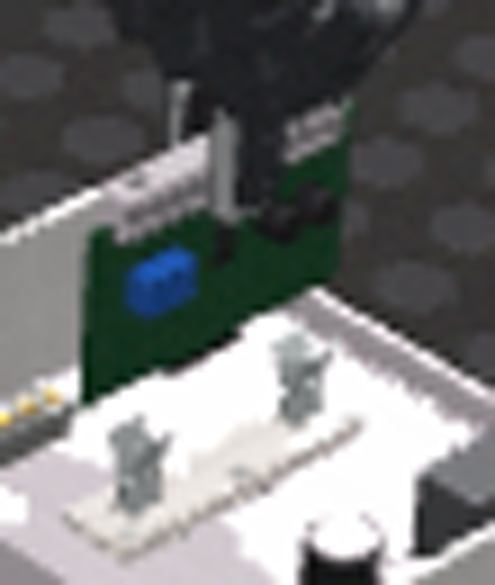

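View pics/k.png

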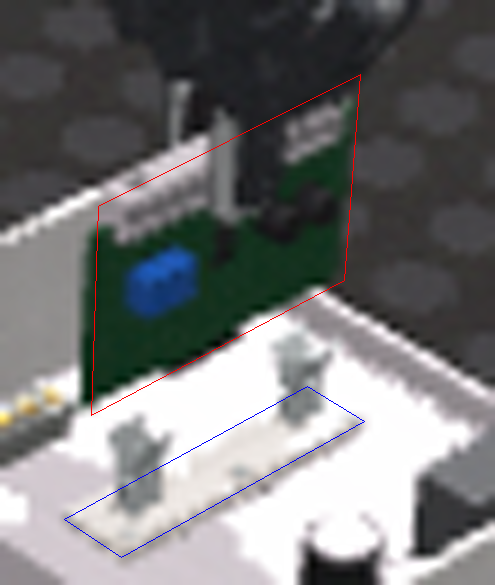

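play_rows([
  [0.0028,0.0008,0,0],
  [0,0,0.008,0],
  [0,0,0.01,0],
  [0,0,0.004,0],
  [0,0,0,0],
])

```text
t: 10.05
eef_pos: [0.4898, 0.2366, 0.2711]
tool_rot: [-0.0, 0.798, 0.603, -0.001]
contact_force: [-0.6, 0.2, -0.8]
gripper_width: 0.124
```

```bash
cat > ov.py <<'E'
from fit import *
import sys
def ov(tag,card,z):
  st()
  for n,(x0,y0,x1,y1) in (('scene',(285,85,340,150)),('top',(115,225,180,275))):
    s=grab(n,n+tag); K=9 if n=='scene' else 12
    im=cv2.resize(s['frame'][y0:y1,x0:x1],None,fx=K,fy=K,interpolation=cv2.INTER_CUBIC)
    cv2.imwrite(f'pics/{n}_{tag}r.png',im)
    A=np.radians(-15.85);c,sn=np.cos(A),np.sin(A)
    def draw(L,o,col):
        L=np.array(L,float);P=np.c_[o[0]+c*L[:,0]-sn*L[:,1],o[1]+sn*L[:,0]+c*L[:,1],L[:,2]]
        p=((proj(s,P)-[x0,y0]+.5)*K).astype(int); cv2.polylines(im,[p.reshape(-1,1,2)],True,col,1)
    draw([(0,-.055,z),(0,.055,z),(0,.055,z+.067),(0,-.055,z+.067)],card,(0,0,255))
    draw([(.006,-.046,z+.075),(.006,.046,z+.075),(-.006,.046,z+.075),(-.006,-.046,z+.075)],card,(0,255,255))
    draw([(.013,-.054,.018),(.013,.054,.018),(-.013,.054,.018),(-.013,-.054,.018)],(.489,.2375),(255,0,0))
    cv2.imwrite(f'pics/{n}_{tag}.png',im)
E
python3 -c "
from ov import *
o=sensors.get_obs()['eef_pos']; ov('5',o[:2],o[2]-.2278)"
```

```text
t 10.05 p [0.4898 0.2366 0.2711] yaw_y -15.83 ztool [-0.0018 -0.001  -1.    ] F [-0.6  0.2 -0.8] M [-0.07  0.01 -0.01] w 0.124 q [-0.22  0.47 -0.44  1.96  0.28  0.77 -1.09]
```

View pics/scene_5.png

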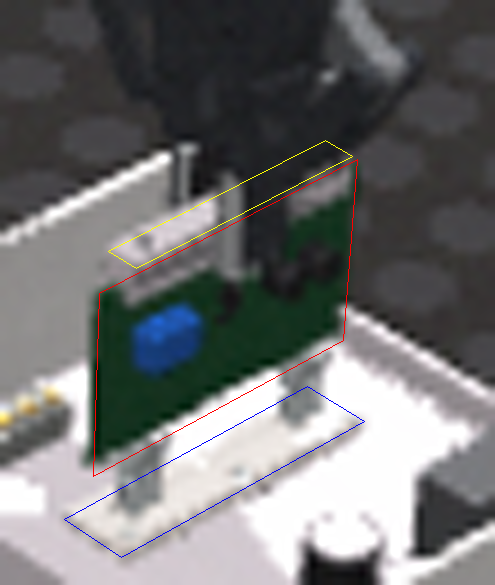

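View pics/top_5.png

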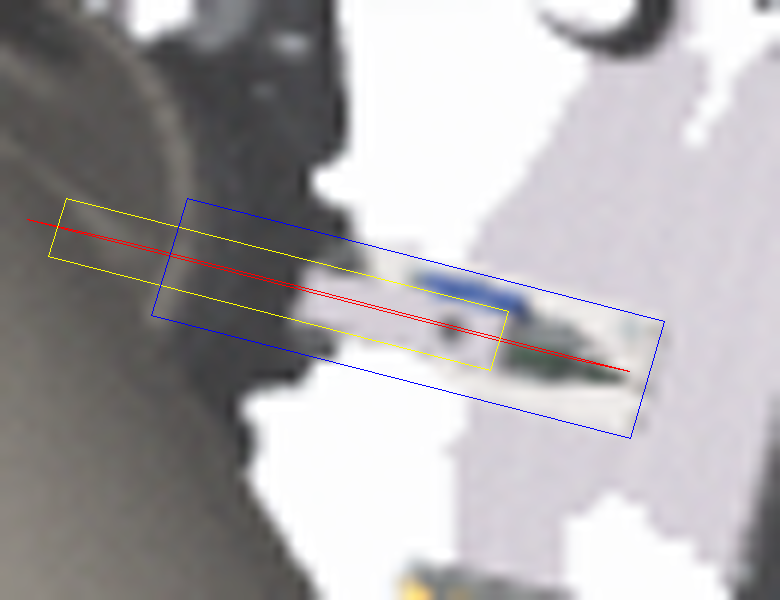

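```bash
python3 - <<'E'
from fit import *
s=f('top5');g=s['frame'][240:270,145:180].astype(float);g=np.clip((g-60)*1.4,0,255).astype(np.uint8)
cv2.imwrite('pics/m.png',cv2.resize(g,None,fx=20,fy=20,interpolation=cv2.INTER_NEAREST))
E
```

```text
(no output)
```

View pics/m.png

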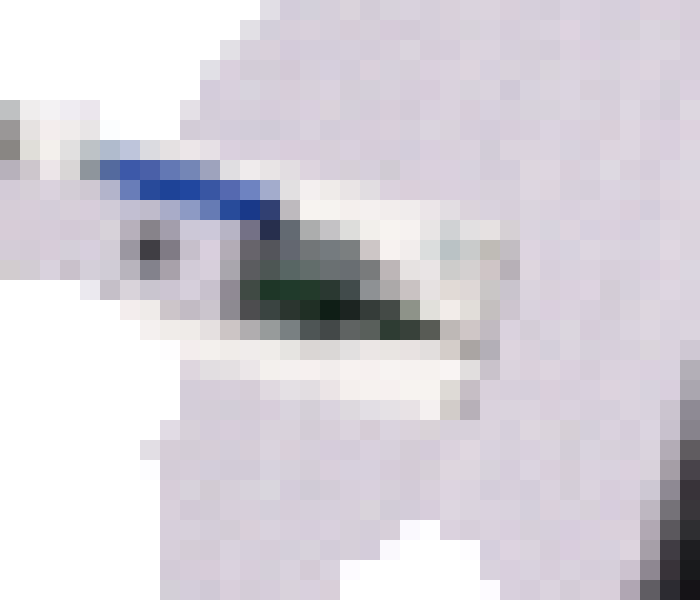

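```bash
python3 - <<'E'
from fit import *
t=f('top5')
def pl(c,px,z):
    R,_=cv2.Rodrigues(np.array(c['rvec'],float));tv=np.array(c['tvec'],float).ravel();o=-R.T@tv
    d=R.T@np.array([(px[0]-c['cx'])/c['fx'],(px[1]-c['cy'])/c['fy'],1]);return o+d*(z-o[2])/d[2]
A=np.radians(-15.85);Ri=np.array([[np.cos(A),np.sin(A)],[-np.sin(A),np.cos(A)]])
def show(n,px,z):
    p=pl(t,px,z); print(n,p.round(4),'local:',(1e3*Ri@(p[:2]-[.489,.2345])).round(1))
print(1e3*Ri@(np.array([.4898,.2366])-[.489,.2345]))
show('end up',(169.5,250.5),.018);show('end low',(168,260.2),.018);show('groove',(168.2,256.8),.018)
show('card end',(166.6,256),.0433)
show('clip strip far edge',(153.5,248.0),.018)
E
```

```text
[0.19603236 2.23865391]
end up [0.4888 0.1829 0.018 ] local: [ 13.9 -49.7]
end low [0.4638 0.1866 0.018 ] local: [-11.2 -53. ]
groove [0.4726 0.1862 0.018 ] local: [ -2.6 -51. ]
card end [0.4733 0.1845 0.0433] local: [ -1.4 -52.4]
clip strip far edge [0.4965 0.2246 0.018 ] local: [ 9.9 -7.5]
```

play_rows([
  [0,0.0012,0.001,0],
  [0,0,0.002,0],
  [0,0,0.002,0],
  [0,0,0.002,0],
  [0,0,0.001,0],
  [0,0,0,0],
], force=90)

```text
t: 10.75
eef_pos: [0.4912, 0.2365, 0.264]
tool_rot: [-0.0, 0.798, 0.603, -0.0]
contact_force: [0.3, -0.4, -0.8]
gripper_width: 0.114
```

```bash
python3 -c "
from h import *
st([.4898,.2366,.2458])"
```

```text
t 10.75 p [0.4912 0.2365 0.264 ] yaw_y -15.83 ztool [-3.e-04 -2.e-04 -1.e+00] F [ 0.3 -0.4 -0.8] M [ 0.02 -0.04  0.03] w 0.114 q [-0.22  0.48 -0.43  1.96  0.29  0.76 -1.09]
tool delta [-0.0003 -0.0014  0.0182]
```

play_rows([
  [0,0,0.0015,0],
  [0,0,0.0015,0],
  [0,0,0.0015,0],
  [0,0,0.0015,0],
  [0,0,0,0],
])

```text
t: 11.25
eef_pos: [0.4917, 0.2368, 0.2587]
tool_rot: [0.0, 0.798, 0.603, 0.001]
contact_force: [0.4, 0.2, 3.8]
gripper_width: 0.116
```

play_rows([
  [0,0,0.0015,0],
  [0,0,0.0015,0],
  [0,0,0.0015,0],
  [0,0,0.0015,0],
  [0,0,0,0],
])

```text
t: 11.75
eef_pos: [0.4913, 0.2366, 0.2518]
tool_rot: [-0.0, 0.798, 0.603, -0.0]
contact_force: [0.6, 1.6, -0.8]
gripper_width: 0.114
```

```bash
python3 -c "
from h import *
st([.4898,.2366,.2458])"
```

```text
t 11.75 p [0.4913 0.2366 0.2518] yaw_y -15.83 ztool [-2.e-04  2.e-04 -1.e+00] F [ 0.6  1.6 -0.8] M [ 0.28 -0.3   0.09] w 0.114 q [-0.23  0.5  -0.42  1.97  0.3   0.73 -1.11]
tool delta [-0.0004 -0.0015  0.006 ]
```

```bash
python3 -c "
from ov import *
o=sensors.get_obs()['eef_pos']; ov('6',o[:2],o[2]-.2278)"
```

```text
t 11.75 p [0.4913 0.2366 0.2518] yaw_y -15.83 ztool [-2.e-04  2.e-04 -1.e+00] F [ 0.6  1.6 -0.8] M [ 0.28 -0.3   0.09] w 0.114 q [-0.23  0.5  -0.42  1.97  0.3   0.73 -1.11]
```

View pics/scene_6r.png

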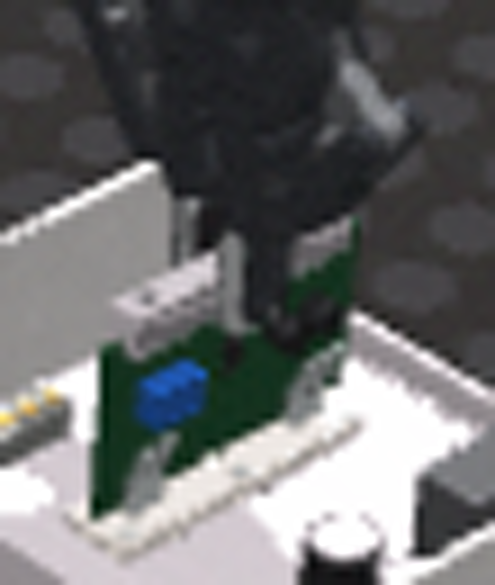

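View pics/top_6.png

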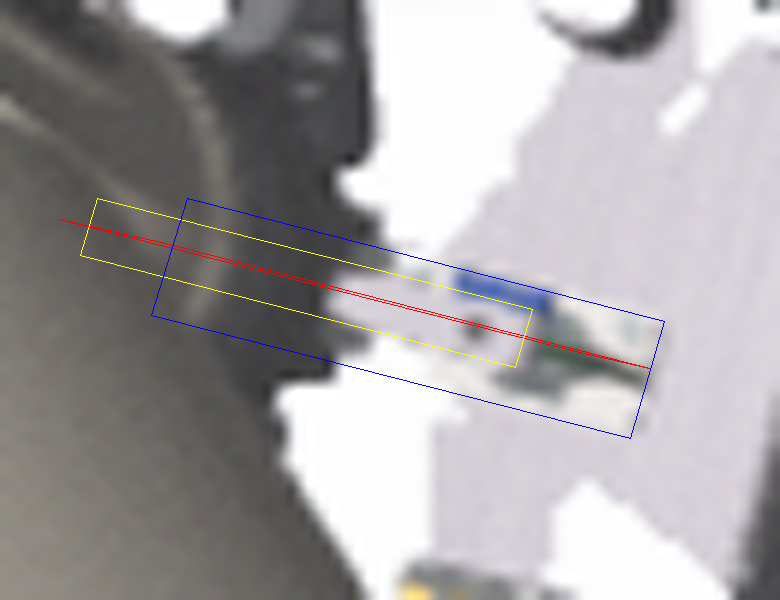

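play_rows([
  [0,0,0.0015,0],
  [0,0,0.0015,0],
  [0,0,0.0015,0],
  [0,0,0.0015,0],
  [0,0,0,0],
])

```text
t: 12.35
eef_pos: [0.4913, 0.2365, 0.2459]
tool_rot: [-0.0, 0.798, 0.603, -0.0]
contact_force: [1.3, 0.7, 0.3]
gripper_width: 0.116
```

play_rows([
  [0,0,0.001,0],
  [0,0,0.001,0],
  [0,0,0,0],
])

```text
t: 12.65
eef_pos: [0.4916, 0.2365, 0.2458]
tool_rot: [0.001, 0.798, 0.603, 0.0]
contact_force: [-3.2, -2.7, 19.1]
gripper_width: 0.117
```

```bash
python3 -c "
from h import *
st([.4898,.2366,.2458])"
```

```text
t 12.65 p [0.4916 0.2365 0.2458] yaw_y -15.85 ztool [ 1.1e-03 -7.0e-04 -1.0e+00] F [-3.2 -2.7 19.1] M [-0.6   0.81 -0.04] w 0.117 q [-0.23  0.51 -0.42  1.97  0.31  0.72 -1.11]
tool delta [-0.0004 -0.0018 -0.    ]
```

play_rows([
  [0,-0.0005,0.0008,0],
  [0,0,0,0],
])

```text
t: 12.85
eef_pos: [0.4915, 0.2366, 0.2457]
tool_rot: [0.001, 0.798, 0.603, 0.001]
contact_force: [-4.1, -4.0, 24.4]
gripper_width: 0.113
```

```bash
python3 -c "
from ov import *
o=sensors.get_obs()['eef_pos']; ov('7',o[:2],o[2]-.2278)"
```

```text
t 12.85 p [0.4915 0.2366 0.2457] yaw_y -15.87 ztool [ 2.1e-03 -8.0e-04 -1.0e+00] F [-4.1 -4.  24.4] M [-0.91  1.14  0.02] w 0.113 q [-0.23  0.51 -0.42  1.97  0.31  0.72 -1.11]
```

View pics/scene_7r.png

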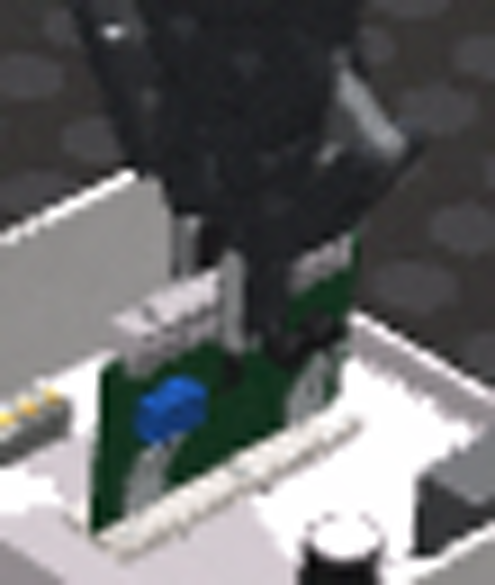

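View pics/top_7r.png

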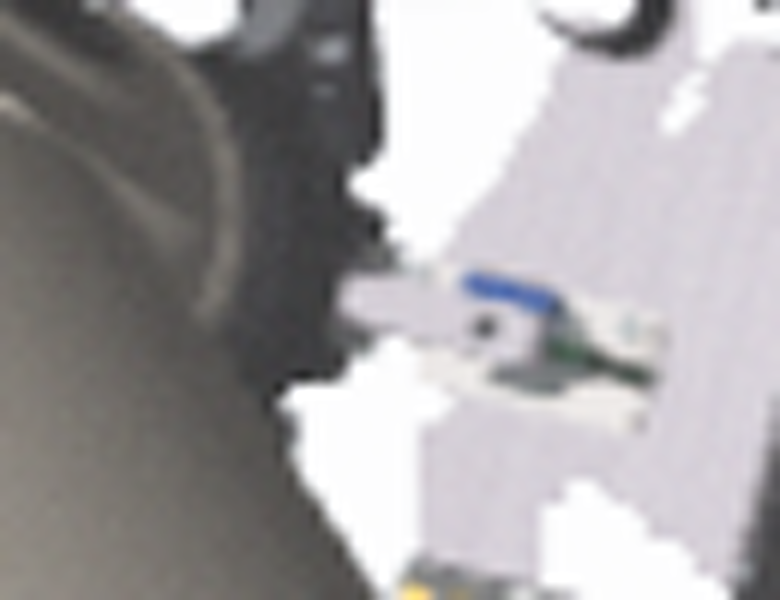

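play_rows([
  [0,0,-0.0022,0],
  [0,0,0,0],
])

```text
t: 13.15
eef_pos: [0.491, 0.2365, 0.2459]
tool_rot: [0.0, 0.798, 0.603, 0.0]
contact_force: [-0.8, -1.3, 7.1]
gripper_width: 0.116
```

play_rows([
  [0,0,0,0],
  [0,0,0,0],
  [0,0,0,0],
  [0,0,0,0],
  [0,0,0,0],
], claw=0.045)

```text
t: 13.65
eef_pos: [0.4908, 0.2366, 0.2454]
tool_rot: [-0.0, 0.798, 0.603, -0.0]
contact_force: [0.1, -0.0, 0.1]
gripper_width: 0.525
```

play_rows([
  [0,0,-0.01,0],
  [0,0,-0.03,0],
  [0,0,-0.04,0],
  [0,0,-0.04,0],
  [0,0,-0.03,0],
  [0,0,-0.02,0],
  [0,-0.03,0,0],
  [0,-0.03,0,0],
  [-0.03,0,0,0],
  [-0.04,0,0,0],
  [-0.04,0,0,0],
  [-0.04,0,0,0],
  [-0.04,0,0,0],
  [-0.04,0,0,0],
  [-0.04,0,0,0],
  [-0.02,0,0,0],
  [0,0,0,0],
])

```text
t: 15.35
eef_pos: [0.3529, -0.0281, 0.4161]
tool_rot: [0.0, 0.799, 0.601, 0.0]
contact_force: [0.6, -0.2, 0.2]
gripper_width: 0.528
```

```bash
python3 -c "
from ov import *
ov('8',(.4895,.2372),.018)
for n in('top','scene'): grab(n,n+'9')"
```

```text
t 15.35 p [ 0.3529 -0.0281  0.4161] yaw_y -16.1 ztool [ 5.e-04 -5.e-04 -1.e+00] F [ 0.6 -0.2  0.2] M [ 0.03 -0.07 -0.04] w 0.528 q [ 0.2  -0.07 -0.28  2.22 -0.02  0.99 -0.35]
```

View pics/scene_8.png

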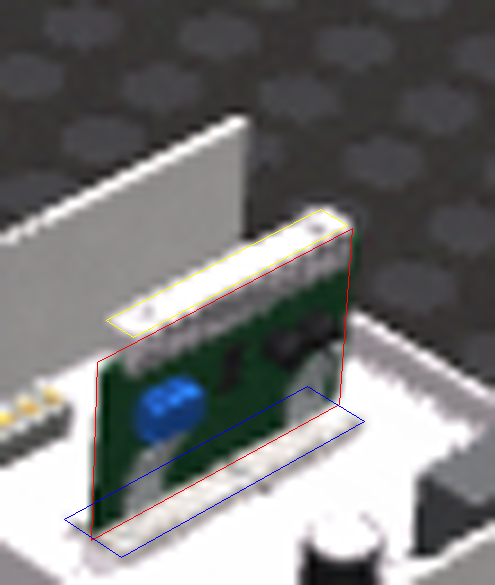

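View pics/top_8.png

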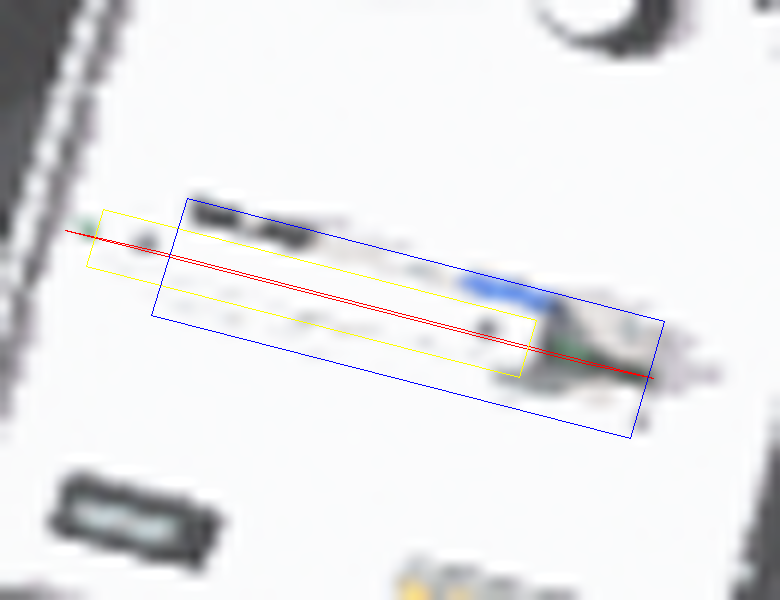

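View pics/scene9.png

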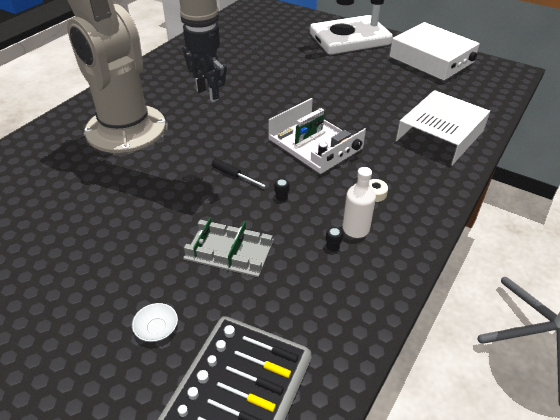

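View pics/top9.png

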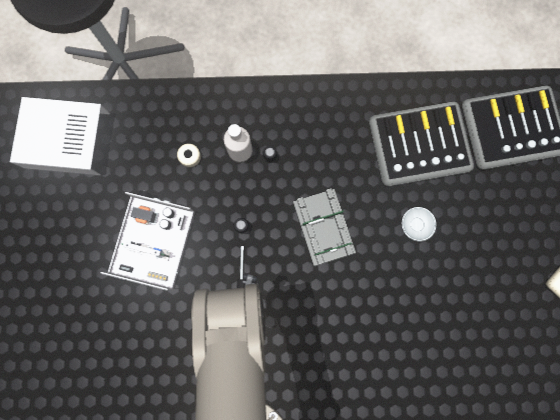

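```bash
python3 - <<'E'
from fit import *
A=np.radians(-15.85);Ri=np.array([[np.cos(A),np.sin(A)],[-np.sin(A),np.cos(A)]])
for n in('top9','scene9'):
    W=world(f(n)).reshape(-1,3);L=(Ri@(W[:,:2]-[.489,.237]).T).T*1e3
    m=(abs(L[:,0])<15)&(abs(L[:,1])<58)
    b=m&(W[:,2]>.084)&(W[:,2]<.11)
    r=cv2.minAreaRect(L[b].astype(np.float32)); print(n,b.sum(),'bar top z',np.median(W[b,2]).round(4),r)
    for lo,hi in((-45,-20),(20,45)): k=b&(L[:,1]>lo)&(L[:,1]<hi); print('  end z,x',np.median(W[k,2]).round(4),np.median(L[k,0]).round(1))
    w=m&(W[:,2]>.03)&(W[:,2]<.045);print('  low part x',np.median(L[w,0]).round(1),w.sum())
# bystanders moved? 
for n in('top','scene'):
    a,b=f(n+'0')['depth'],f(n+'9')['depth']; 
    d=(abs(a-b)>.008)&(a>0)&(b>0); d=cv2.morphologyEx(d.astype(np.uint8),cv2.MORPH_OPEN,np.ones((3,3)))
    k,_,s,c=cv2.connectedComponentsWithStats(d); print(n,[ (s[i][:5].tolist()) for i in range(1,k)])
E
```

```text
top9 196 bar top z 0.0927 ((2.7325761318206787, -4.894779205322266), (12.370145797729492, 99.38172149658203), 0.29369762539863586)
  end z,x 0.0926 2.7
  end z,x 0.0936 2.8
  low part x -3.4 20
scene9 165 bar top z 0.0922 ((1.94813871383667, 1.5078163146972656), (17.638429641723633, 96.73209381103516), 0.5335438847541809)
  end z,x 0.0912 4.9
  end z,x 0.0936 6.2
  low part x 1.8 106
top [[444, 0, 3, 2, 6], [329, 6, 3, 3, 9], [508, 23, 3, 3, 9], [173, 26, 3, 3, 9], [406, 41, 3, 3, 9], [142, 57, 3, 3, 9], [298, 191, 41, 19, 319], [123, 242, 39, 14, 260], [192, 273, 75, 147, 9385], [506, 317, 54, 44, 1366], [548, 405, 12, 15, 105]]
scene [[50, 0, 56, 84, 2058], [103, 0, 20, 24, 228], [172, 0, 5, 2, 10], [177, 0, 50, 101, 3171], [231, 0, 3, 2, 6], [239, 0, 3, 2, 6], [295, 0, 6, 5, 27], [306, 0, 7, 2, 14], [367, 0, 3, 4, 12], [166, 8, 3, 3, 9], [173, 8, 3, 3, 9], [127, 11, 14, 7, 58], [142, 10, 9, 7, 37], [153, 10, 6, 4, 21], [110, 12, 22, 70, 887], [128, 17, 18, 56, 526], [149, 16, 18, 14, 91], [175, 19, 3, 4, 12], [155, 31, 3, 3, 9], [163, 31, 6, 6, 18], [144, 33, 11, 14, 69], [172, 32
[... 402 characters left out ...]
 3, 4, 12], [74, 70, 3, 3, 9], [21, 74, 7, 6, 21], [65, 75, 4, 3, 12], [74, 74, 4, 4, 14], [15, 77, 3, 3, 9], [31, 78, 3, 3, 9], [11, 81, 7, 5, 25], [63, 80, 4, 3, 12], [68, 81, 4, 3, 12], [1, 84, 3, 3, 9], [38, 85, 3, 5, 15], [44, 84, 3, 3, 9], [12, 87, 9, 10, 38], [48, 86, 5, 3, 15], [78, 87, 3, 4, 12], [42, 90, 4, 3, 12], [21, 93, 3, 3, 9], [5, 95, 3, 3, 9], [9, 98, 4, 6, 20], [19, 99, 7, 9, 46], [0, 100, 2, 3, 6], [41, 105, 3, 4, 12], [0, 108, 3, 4, 11], [27, 108, 5, 3, 15], [295, 109, 30, 29, 505], [33, 110, 4, 5, 17], [0, 115, 2, 4, 8], [9, 119, 3, 4, 12], [544, 140, 3, 3, 9], [533, 168, 4, 4, 14], [516, 172, 4, 3, 12], [480, 206, 3, 3, 9], [531, 211, 3, 3, 9], [247, 217, 19, 50, 455]]
```

```bash
python3 -c "
from h import *
st(); print(bot.hand_in())"
```

```text
t 15.55 p [ 0.3544 -0.0249  0.416 ] yaw_y -15.72 ztool [ 8.e-04  2.e-04 -1.e+00] F [-0.1  1.1  0. ] M [0.01 0.02 0.03] w 0.528 q [ 0.2  -0.07 -0.28  2.22 -0.02  0.99 -0.35]
the job is handed in; nothing more can be done
None
```

I lifted the lamp control card out of the rack and pressed it down through both pairs of spring clips onto the white strip. I then let go, moved the arm clear and handed the job in at about 15.6 s of the 42 s allowed; it gave no verdict.

**What the last checks showed:**
- **Fully home:** the card stopped hard where expected, with the gripper holding steady while the push rose to about 24 N. The top of the bar then measured about 92–93 mm above the bench; 93 mm is fully home.
- **Centred along the strip:** the camera overlays put it within about 1 mm. The extents measured from the depth readings were rougher: the two views put the bar's middle about 5 mm to one side and 1.5 mm to the other. I relied on the overlays.
- **Upright:** both views hint at a lean of about 1.5–2° towards the front panel. That is close to what the cameras can resolve, so I left it.
- **Nothing else moved:** comparing before-and-after depth from the top view, only the card and the arm had changed. The scene view was too noisy for a clear comparison, but the other cards and loose items look untouched in both pictures.

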